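# Reseat the photo mirror on its three-ball stage beside the track

## Task

Put the photo mirror back on its kinematic stage beside the outer track: carry its plate over from the cork board, slide it in under the two sprung rollers with the ramp end leading and the glass towards the track, and let go of it short of its seat, where it rides on the balls. Then push it gently on from behind, by feel as the carriage may be locked anywhere in its travel, until all three balls have dropped into their grooves and the springs hold it fully home and level, and leave it so. Do not force it past its seats, keep off the glass, and leave the wagons and the cleaning block alone.

Things in the scene. Friction and masses are not known exactly. Their poses are not given: they have to be found in the camera images.
- mirror_plate: the loose mirror plate, 0.42 kg give or take a fifth: a black plate 76 mm wide (y -38 to 38), 11 mm thick, x from -50 to +72 mm, carrying an aluminium grip block and a steeply tilted mirror. Origin on its flat underside, z up, +x to its ramp end, which goes in first; +y is the side the glass faces
- plate_grooves (a point): the plate's origin again, for its underside: three V-grooves (90 degrees, 8 mm wide, 4 mm deep, 14 mm long) that fit the stage's balls, one along x with its middle at (25, 0) mm, two along y with their middles at (-30, 25) and (-30, -25); the rest is flat
- plate_ramp (a point): the middle of the plate's front edge, at (72, 0, 2.8) mm in its frame; behind it the top slopes up to the full 11 mm at x = 50, which lifts the rollers as the plate is pushed in
- mirror_grip (a point): the middle of the grip block, at (0, 0, 36) mm in the plate's frame, axes as the plate's. The block reaches over x -20 to 20 (40 mm: close the fingers along x on these two faces), y -11 to 11 and from the plate's top up to z = 53. With the TCP here the fingertips clear the plate by 6 mm
- mirror_face (a point): the middle of the glass, at (0, 21.1, 31.5) mm in the plate's frame, 37 mm wide and 28 mm up a steep 60-degree wedge (40 mm wide) that adjoins the grip block from y = 11 to 26 mm and faces +y and up. Fingers must keep off it
- stage: the fixed stage on the layout board: black base 146 by 92 mm, a micrometer at its +x end, on it an aluminium carriage 100 by 106 mm, top at z = 26 mm. Origin in the middle of the base's underside, z up, x the way the plate is slid in, y towards the track. The carriage is locked anywhere from -14 to +14 mm along x, and this shift is not measured: feel for it
- seat_mid (a point): where the plate's origin comes to rest when home if the carriage is at mid travel: (0, 0, 31.4) mm in the stage's frame. There three 10 mm balls, tops at z = 34, stand at (25, 0), (-30, 25) and (-30, -25) mm; they shift with the carriage. Pressed down by the springs the plate's underside is at z = 33.4 while it rides on the balls and at 31.4 when home
- rollers_mid (a point): midway between the two rollers' undersides at rest, carriage at mid travel: (-16, 0, 39.5) mm in the stage's frame. Rollers of radius 6 mm at y +-35.5 on sprung arms (pillars at x 36, y +-50, to z 64) press down about 9 N each, so the plate must be slid in along +x, level, underside at z = 35; the ramps lift the rollers against some 8 N
- parking_board: a plywood board 144 by 100 mm with a cork top 7 mm above its underside, lying across the empty sidings; the mirror plate starts flat on it. Origin at the middle of the underside
- coil_wagon_3: a loose black coil wagon, 133 mm long and 32 mm high, standing on the outer track beside the stage: leave it alone. Origin under its middle
- tank_wagon_0: a loose white and black tank wagon, 220 mm long and 53 mm high, standing on the outer track beside the stage: leave it alone. Origin under its middle
- track_block: a loose brown abrasive track cleaning block, 24 by 60 by 18 mm, lying beyond the stage: leave it alone. Origin under its middle
- push_point (a point): the middle of the grip block's rear face, at (-20, 0, 36) mm in the plate's frame: push here. Let go about 25 mm short of seat_mid, the plate rides on all three balls wherever the carriage stands, and slides with 3 to 9 N of push. It snaps home by itself over the last 4 mm and then resists firmly; above some 14 N a push shoves it out of its grooves again, where it may hang up tilted

How it is judged:
On the way, in this order (a step that is already met when the one before it is completed fails the run):
1. the mirror plate is lifted clear of the cork board (z of mirror_plate in the frame of parking_board above 0.03 m), for 0.1 s.
2. the plate rides free on the balls under the rollers, let go, before it is pushed home (z of mirror_plate in the frame of stage between 0.0325 and 0.0345 m and x of mirror_plate in the frame of stage above -0.07 m and angle between mirror_plate's own z axis and vertical below 0.02 rad and contact force between mirror_plate and stage above 15 N and contact force between mirror_plate and the fingers below 0.5 N), for 0.1 s.
At the end, for the whole second after the job is handed in: The plate sits in all three grooves: underside 30.5 to 32.2 mm above the stage's underside, tilt under 0.01 rad, turned under 0.015 rad and shifted under 1.8 mm across the stage, anywhere within 18 mm along it, glass towards the track, at rest and released (z of mirror_plate in the frame of stage between 0.0305 and 0.0322 m and y of mirror_plate in the frame of stage between -0.0018 and 0.0018 m and x of mirror_plate in the frame of stage between -0.018 and 0.018 m and angle between mirror_plate's own z axis and vertical below 0.01 rad and angle between the x axis of mirror_plate and the x axis of stage, either way round below 0.015 rad and y of mirror_face in the frame of stage above 0.005 m and linear speed of mirror_plate below 0.01 m/s and angular speed of mirror_plate below 0.05 rad/s); the robot touches nothing.
It fails at once if the plate was rammed or pressed hard against the stage (the springs alone make 35 to 50 N between all the balls, rollers and plate) (contact force between mirror_plate and stage above 80 N).
It fails at once if the mirror's glass was touched (contact force between mirror_glass and the fingers above 0.5 N).
It fails at once if the plate was tipped over (angle between mirror_plate's own z axis and vertical above 0.6 rad).
It fails at once if a wagon or the cleaning block was disturbed (distance of any of coil_wagon_3, tank_wagon_0, track_block from where it was at the start of the episode above 0.012 m).
It also fails if it takes over 61 s, if anything falls off the work surface, if the arm or the gripper's body presses on something with over 40 N, if the wrist force passes 120 N, or if a joint passes its speed limit or range.

## Robot

A 7-joint arm with a two-finger parallel gripper is mounted at the origin on a cart in front of the work surface, level with it; the furniture and walls round the work are solid. World frame = base frame: x ahead of the robot, y to its left, z up, the work surface at z = 0. Lengths are in m, angles in rad, forces in N, time in s.
With the tool pointing down it reaches from about 0.35 to 0.9 m from the base axis. Payload 19.9 kg.
Tool frame: the origin (TCP) lies between the finger pads, 19 mm behind the fingertips; this is the grasp point; z points along the fingers, y is the line along which they close (so a half turn about z gives the same grasp; the last joint's range is limited). The gripper opens to 85 mm and grips with 20 to 120 N. Pads are 22 mm wide; open, the fingers measure 114 mm over their backs; the gripper's body (76 mm by 85 mm) begins 54 mm behind the grasp point. The pads swing forward as they close: fully open they stand 13 mm farther back than shut.
Start: joints at [-1.377, 0.417, -0.01, 1.614, 0.005, 1.111, -0.053], TCP at [0.146, 0.608, 0.25] pointing down, gripper open.
Joint ranges: [-2.81, 2.81], [-0.39, 2.02], [-1.27, 1.25], [0.06, 2.57], [-1.19, 4.33], [0.19, 2], [-2.82, 2.82]. Speed limits (rad/s): [1.89, 1.89, 2.39, 2.39, 3.01, 3.01, 3.01].

## Interface

Orientations are given as a 3x3 rotation matrix whose columns are the frame's x, y, z axes.
In Python, from bench import env, cams gives the robot as it stands.
- The arm moves only by the tool play_rows, never from a script. Its argument "targets" is a list of rows, each a list of 7 numbers: the shift along the world's x, y, z in shares of 50 cm (1.0 is 50 cm), then the turn, a rotation vector about the world's x, y, z in a scale on which 1.0 is 2 pi rad, then the opening, from -1 (shut) to 1 (fully open). A call has 1 to 12 rows; each row is the pose to reach, as a shift and turn from the pose commanded when the call began; what a row does not reach only later rows make up. A row lasts 1/12 s, in which the tool goes at most 41.7 mm and 7.16 degrees, less where a joint would pass 70% of its speed; a pose out of reach is approached as far as the arm can. A shift or turn number past 1, either way, is cut back to 1. A call with a gripper value outside its range is refused whole. The fingers move at their own pace and stop on an object; the grip force is fixed at half the most. Time passes only in rows, so rows that repeat a pose let the fingers close. It gives the time, the measured TCP pose, the force, the opening and the grip force at its end, in the units of the state.
- env.sense(): the state, without advancing time (a new reading comes with each control period).
- cams.snapshot(name): name is "scene" or "top" or "wrist"; returns a dict with "pixels" (400x640x3 uint8, red, green, blue), "fov_y" (degrees; the focal length in pixels is half the picture's height over the tangent of half this angle, whatever the lens; pixels are square), "cx", "cy" (the principal point, pixels), "eye" and "rotation" of the camera in the world; the wrist camera has in their place "hand_eye" (4x4, takes a point from camera to tool coordinates, whose origin is the TCP and whose axes are the flange's). Camera axes: x right, y up, looking along -z (the intrinsics and any distortion apply to the point x, -y, -z); pixel columns grow to the right and rows downward; lengths in m; the calibration is good to about 2 mm. A picture is of the moment at which its call begins: read the wrist's pose just before it. There is no depth.
- env.job_done(): hands the job in; it is judged then, once.
Trained networks look in the newest picture that a camera, given by its name, has taken for a name from the list of things; names that differ only in an ending like _2 or _b are one class to them, and where a whole thing is asked for, a point or a joint stands for the part that bears it (a point fixed in the world has none). Each returns a list of dicts, best first, with "p" (0 to 1); they miss things now and then, are a little off and sometimes report something else, mostly with a low value. They report only what shows in the picture. A call takes as long as a camera call.
- cams.spot_in(target, camera): "rect" ([left, top, width, height] in pixels, round what is visible of it).
- cams.trace(target, camera): "region" (400x640 bool, what is visible of it) and "rect" ([left, top, width, height] in pixels, round what is visible of it).
- cams.mark_of(target, camera): "at" ([column, row] in pixels: a listed point, or the origin of a listed thing).
The state is a dict: "time": time; "qpos": joint angles; "qvel": joint speeds; "joint_efforts": joint torques, N m; "eef_pos": TCP position; "tool_rot": TCP orientation; "force": force on the tool from outside, world axes, zero at the start; "moment": the same for the moment, N m; "finger_gap": finger opening in m; "gripper_force": force on a finger pad.
Only numpy, scipy, OpenCV 4.12 (cv2) and the standard library are available. Lean on these libraries where they do the work, as an engineer would, in place of code of your own. Each camera call takes 0.05 s, during which the arm holds its last target. There are 200 camera calls.

## Working session

There is one attempt and no reset: what is moved stays moved. The work goes in short steps, Python scripts to look and compute and a tool call to move; the robot and the scene stay as the last step left them, time stands still between calls to the robot, and variables do not carry over. Pictures are saved under pics/ and viewed, at most 10 in all, crops included, and the job is handed in when it is done.

Besides the shell and the picture viewer there is one more tool, called after "Emit:" in YAML: its name, and indented under it one key for each argument. play_rows: Moves the arm, as the interface text tells. Its arguments: {"type":"object","properties":{"targets":{"type":"array","items":{"type":"array","items":{"type":"number"}}}},"required":["targets"]}

```bash
mkdir -p pics
cat > h.py <<'E'
import numpy as np, cv2
from bench import env, cams
def cam(s, st=None):
    f=200/np.tan(np.radians(s['fov_y'])/2)
    if 'eye' in s: return f,s['cx'],s['cy'],np.array(s['eye']),np.array(s['rotation'])
    T=np.array(s['hand_eye']);R=np.array(st['tool_rot']);return f,s['cx'],s['cy'],R@T[:3,3]+np.array(st['eef_pos']),R@T[:3,:3]
def ray(c,p):
    f,cx,cy,e,R=c; d=R@np.array([(p[0]-cx)/f,-(p[1]-cy)/f,-1]); return e,d
def onz(c,p,z):
    e,d=ray(c,p); return e+d*(z-e[2])/d[2]
def proj(c,P):
    f,cx,cy,e,R=c; q=R.T@(np.array(P)-e); return np.array([cx-f*q[0]/q[2],cy+f*q[1]/q[2]])
E
python3 - <<'E'
from h import *
st=env.sense();print({k:np.round(v,3).tolist() for k,v in st.items()})
for n in ['top','scene','wrist']:
    st=env.sense();s=cams.snapshot(n);c=cam(s,st);print(n,{k:np.round(v,4).tolist() for k,v in s.items() if k!='pixels'})
    cv2.imwrite(f'pics/{n}0.png',s['pixels'][:,:,::-1])
    for t,z in [('mirror_plate',.007),('plate_ramp',.01),('mirror_grip',.043),('mirror_face',.0385),('stage',0),('seat_mid',.0314),('rollers_mid',.0395),('parking_board',0),('coil_wagon_3',0),('tank_wagon_0',0),('track_block',0),('push_point',.043)]:
        for m in cams.mark_of(t,n)[:2]: print(t,np.round(m['p'],2),np.round(m['at'],1),np.round(onz(c,m['at'],z),4))
E
```

```text
{'time': 0.0, 'qpos': [-1.377, 0.418, -0.01, 1.614, 0.005, 1.111, -0.053], 'qvel': [-0.001, -0.001, 0.001, -0.001, -0.001, 0.001, -0.001], 'joint_efforts': [0.001, -86.443, 0.679, -43.492, 0.019, 0.007, -0.0], 'eef_pos': [0.146, 0.607, 0.249], 'tool_rot': [[-0.972, 0.234, -0.0], [0.234, 0.972, -0.001], [-0.0, -0.001, -1.0]], 'force': [-0.328, 0.241, -0.043], 'moment': [-0.039, -0.011, -0.001], 'gripper_force': 0.0, 'finger_gap': 0.086}
top {'fov_y': 43.8865, 'cx': 315.8793, 'cy': 205.9859, 'eye': [0.3989, -0.1742, 1.1019], 'rotation': [[0.0106, 0.9912, -0.1322], [-0.9996, 0.0137, 0.0229], [0.0245, 0.1319, 0.991]]}
mirror_plate 0.75 [190.4 248. ] [0.4484 0.0741 0.007 ]
mirror_plate 0.56 [387.5 244. ] [ 0.4624 -0.3588  0.007 ]
plate_ramp 0.75 [209.6 218.4] [0.5138 0.0342 0.01  ]
mirror_grip 0.91 [193.4 251.5] [0.4395 0.0593 0.043 ]
mirror_grip 0.64 [385.7 243.4] [ 0.4615 -0.3489  0.043 ]
mirror_face 0.84 [182.1 243.2] [0.457  0.0849 0.0385]
stage 0.81 [387.8 244.2] [ 0.4623 -0.3606  0.    ]
stage 0.7 [191.2 252.5] [0.4389 0.0735 0.    ]
seat_mid 0.86 [389.2 244.9] [ 0.459  -0.3583  0.0
[... 851 characters left out ...]
0385]
stage 0.74 [378.4 208.7] [ 0.4674 -0.3552  0.    ]
rollers_mid 0.78 [381.2 197.8] [ 0.4522 -0.3438  0.0395]
parking_board 0.5 [340.  202.4] [ 0.5718 -0.3168  0.    ]
coil_wagon_3 0.64 [344.8 230.8] [ 0.4485 -0.1966  0.    ]
tank_wagon_0 0.98 [337.5 201.8] [ 0.5798 -0.3152  0.    ]
track_block 0.63 [354.8 184.8] [ 0.6318 -0.4534  0.    ]
push_point 0.9 [261.4 261. ] [0.4271 0.0621 0.043 ]
wrist {'fov_y': 70.2689, 'cx': 318.9297, 'cy': 196.7787, 'hand_eye': [[-0.0004, 0.9455, 0.3257, 0.0845], [1.0, 0.0004, 0.0001, 0.0019], [-0.0001, 0.3257, -0.9455, -0.1236], [0.0, 0.0, 0.0, 1.0]]}
mirror_plate 0.79 [ 60.2 395.2] [0.4449 0.0597 0.007 ]
push_point 0.16 [ 57.5 395.1] [0.4063 0.1115 0.043 ]
```

Run:
```python
import cv2
a=cv2.imread('pics/top0.png')[130:330,130:460]
cv2.imwrite('pics/topc.png',cv2.resize(a,(792,480),interpolation=cv2.INTER_CUBIC))
```

```text
(no output)
```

View pics/topc.png

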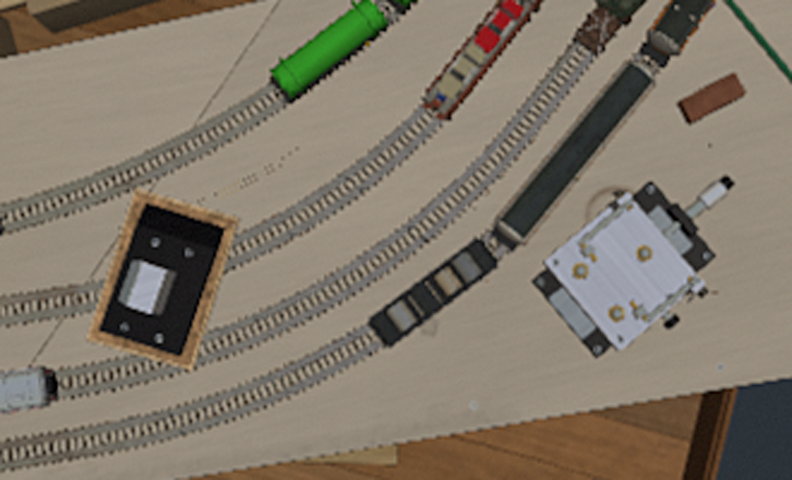

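View pics/scene0.png

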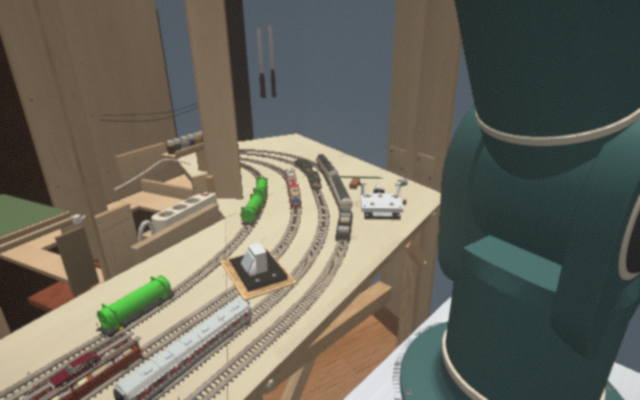

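Careful with the scale: shifts go in shares of 50 cm and turns go in shares of 2 pi rad. That gives: -27 cm is -0.54, -24 cm is -0.48, -0.84 rad is -0.1337.

Emit:
play_rows:
  targets:
    - [0.03,-0.06,0,0,0,-0.0143,1]
    - [0.066,-0.12,0,0,0,-0.0286,1]
    - [0.1,-0.18,0,0,0,-0.0446,1]
    - [0.134,-0.24,0,0,0,-0.0589,1]
    - [0.166,-0.3,0,0,0,-0.0732,1]
    - [0.2,-0.36,0,0,0,-0.0875,1]
    - [0.234,-0.42,0,0,0,-0.1019,1]
    - [0.266,-0.48,0,0,0,-0.1178,1]
    - [0.3,-0.54,0,0,0,-0.1337,1]

```text
time: 2.7
eef_pos: [0.2964, 0.3362, 0.2501]
tool_rot: [[-0.471, 0.882, -0.0], [0.882, 0.471, 0.0], [0.0, 0.0, -1.0]]
force: [1.2, -0.5, 0.2]
finger_gap: 0.0856
gripper_force: 0.0
```

Converted, -27 cm is -0.54, -24 cm is -0.48, -0.84 rad is -0.1337.

Emit:
play_rows:
  targets:
    - [0.034,-0.06,0,0,0,-0.0143,1]
    - [0.066,-0.12,0,0,0,-0.0286,1]
    - [0.1,-0.18,0,0,0,-0.0446,1]
    - [0.134,-0.24,0,0,0,-0.0589,1]
    - [0.166,-0.3,0,0,0,-0.0732,1]
    - [0.2,-0.36,0,0,0,-0.0875,1]
    - [0.234,-0.42,0,0,0,-0.1019,1]
    - [0.266,-0.48,0,0,0,-0.1178,1]
    - [0.3,-0.54,0,0,0,-0.1337,1]
    - [0.3,-0.54,0,0,0,-0.1337,1]
    - [0.3,-0.54,0,0,0,-0.1337,1]

```text
time: 3.62
eef_pos: [0.4465, 0.0662, 0.25]
tool_rot: [[0.341, 0.94, 0.0], [0.94, -0.341, -0.0], [-0.0, 0.0, -1.0]]
force: [0.3, 1.2, -0.3]
finger_gap: 0.0855
gripper_force: 0.0
```

Run:
```python
from h import *
st=env.sense();s=cams.snapshot('wrist');c=cam(s,st)
cv2.imwrite('pics/w1.png',s['pixels'][:,:,::-1])
for t,z in [('mirror_plate',.007),('plate_ramp',.01),('mirror_grip',.043),('mirror_face',.0385),('push_point',.043)]:
    for m in cams.mark_of(t,'wrist')[:1]: print(t,np.round(m['p'],2),np.round(m['at'],1),np.round(onz(c,m['at'],z),4))
for t,z in [('mirror_plate',.018),('parking_board',.007)]:
  for m in cams.trace(t,'wrist')[:1]:
    r=m['region'].astype(np.uint8);cn=max(cv2.findContours(r,0,2)[0],key=cv2.contourArea)
    pts=np.array([onz(c,p[0],z)[:2] for p in cn],np.float32);h=cv2.minAreaRect(pts*1000)
    print(t,m['p'],m['rect'],h)
np.savez('w1.npz',**{'f':c[0],'cx':c[1],'cy':c[2],'e':c[3],'R':c[4]})
```

```text
mirror_plate 0.65 [319.4 172.5] [0.4444 0.0603 0.007 ]
plate_ramp 0.97 [372.5 168.5] [0.5118 0.0423 0.01  ]
mirror_grip 0.66 [317.7 183.2] [0.4409 0.057  0.043 ]
mirror_face 0.67 [316.2 163.6] [0.4472 0.0794 0.0385]
push_point 0.62 [299.4 180.1] [0.4215 0.0682 0.043 ]
mirror_plate 0.81 [278.3, 139.9, 93.9, 68.4] ((451.572998046875, 58.20744323730469), (80.99784088134766, 122.77462768554688), 73.04519653320312)
parking_board 0.85 [267.0, 128.2, 118.7, 87.2] ((452.44915771484375, 59.45939636230469), (103.03842163085938, 146.3077392578125), 74.7048568725586)
```

View pics/w1.png

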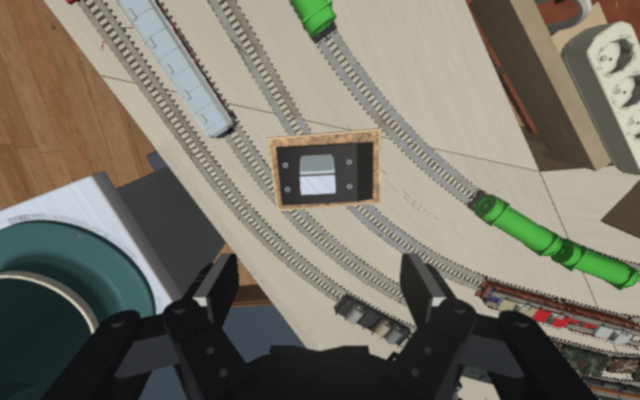

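Converted, -9 cm is -0.18, -6 cm is -0.12, 0.07 rad is 0.0111.

Emit:
play_rows:
  targets:
    - [0,-0.006,-0.06,0,0,0.0064,1]
    - [-0.004,-0.012,-0.12,0,0,0.0111,1]
    - [-0.004,-0.012,-0.18,0,0,0.0111,1]
    - [-0.004,-0.012,-0.18,0,0,0.0111,1]
    - [-0.004,-0.012,-0.18,0,0,0.0111,1]

```text
time: 4.43
eef_pos: [0.4435, 0.0615, 0.1598]
tool_rot: [[0.272, 0.962, -0.002], [0.962, -0.272, -0.001], [-0.002, -0.002, -1.0]]
force: [0.3, 0.8, 0.7]
finger_gap: 0.0852
gripper_force: 0.0
```

Run:
```python
from h import *
st=env.sense();s=cams.snapshot('wrist');c=cam(s,st)
print(st['eef_pos'],np.round(st['tool_rot'],3).tolist())
im=s['pixels'][:,:,::-1].copy()
for t,z in [('mirror_plate',.007),('plate_ramp',.01),('mirror_grip',.043),('mirror_face',.0385),('push_point',.043)]:
    for m in cams.mark_of(t,'wrist')[:1]: print(t,np.round(m['p'],2),np.round(m['at'],1),np.round(onz(c,m['at'],z),4))
for t,z in [('mirror_plate',.018),('parking_board',.007)]:
  for m in cams.trace(t,'wrist')[:1]:
    r=m['region'].astype(np.uint8);cn=max(cv2.findContours(r,0,2)[0],key=cv2.contourArea)
    pts=np.array([onz(c,p[0],z)[:2] for p in cn],np.float32);h=cv2.minAreaRect(pts*1000)
    print(t,m['p'],m['rect'],h)
np.savez('w1.npz',f=c[0],cx=c[1],cy=c[2],e=c[3],R=c[4],im=im)
cv2.imwrite('pics/w2.png',cv2.resize(im[60:300,140:500],(792,528),interpolation=cv2.INTER_CUBIC))
```

```text
[0.44352049 0.06154528 0.15978625] [[0.272, 0.962, -0.002], [0.962, -0.272, -0.001], [-0.002, -0.002, -1.0]]
mirror_plate 0.82 [318.6 193. ] [0.4409 0.0566 0.007 ]
plate_ramp 0.93 [389.5 191. ] [0.5106 0.0402 0.01  ]
mirror_grip 0.79 [316.6 202.9] [0.4399 0.0595 0.043 ]
mirror_face 0.57 [319.6 179. ] [0.4482 0.0791 0.0385]
push_point 0.89 [296.4 201.3] [0.4228 0.0659 0.043 ]
mirror_plate 0.68 [266.4, 149.3, 130.0, 81.6] ((451.2645263671875, 58.42290496826172), (80.2879638671875, 123.35435485839844), 72.87832641601562)
parking_board 0.81 [255.6, 138.5, 153.0, 96.6] ((452.3178405761719, 59.57316589355469), (101.80426788330078, 145.37161254882812), 74.57176208496094)
```

View pics/w2.png

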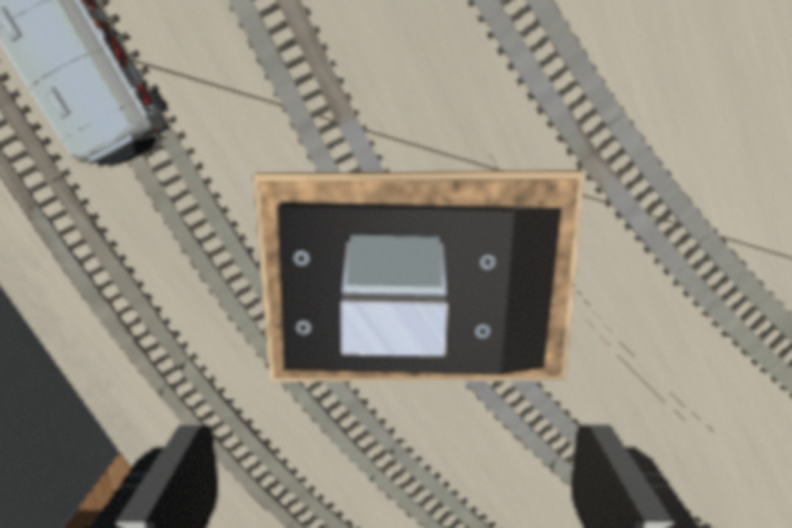

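```bash
cat > fit.py <<'E'
from h import *
from scipy.optimize import least_squares
def fit(c,pl,uv,z0,x0):
    pl=np.array(pl)/1000.;uv=np.array(uv)
    def P(q):
        C,S=np.cos(q[2]),np.sin(q[2]);return np.c_[q[0]+C*pl[:,0]-S*pl[:,1],q[1]+S*pl[:,0]+C*pl[:,1],z0+pl[:,2]]
    g=lambda q:(np.array([proj(c,p) for p in P(q)])-uv).ravel()
    r=least_squares(g,x0,loss='soft_l1');return r.x,g(r.x).reshape(-1,2)
E
python3 - <<'E'
from fit import *
d=np.load('w1.npz');c=(d['f'],d['cx'],d['cy'],d['e'],d['R'])
pl=[(-20,11,53),(20,11,53),(20,-11,53),(-20,-11,53),(-50,38,11),(-50,-38,11),(72,38,2.8),(72,-38,2.8),(50,38,11),(50,-38,11)]
uv=np.array([(341,301),(447,301),(447,356),(341,356),(281,203),(284,372),(560,208),(545,366),(513,208),(500,372)])/2.2+[140,60]
for sl in [slice(None),slice(0,4),slice(4,10)]:
    q,r=fit(c,pl[sl],uv[sl],.007,[.443,.06,-.28]);print(q,np.degrees(q[2]));print(np.round(r,1).tolist())
E
```

```text
[ 0.44243413  0.05949024 -0.28972542] -16.600044067181738
[[0.4, -0.3], [0.4, 0.4], [-0.7, -0.4], [0.8, -1.0], [-1.1, 2.1], [1.0, -1.2], [-0.3, 0.0], [-0.7, -0.3], [-0.1, 1.3], [0.1, 0.1]]
[ 0.44217284  0.05927016 -0.27534107] -15.77588148297281
[[0.0, 0.3], [-0.0, 0.3], [-0.7, -0.4], [0.8, -0.4]]
[ 0.44278803  0.06013516 -0.29746801] -17.04366159709642
[[-0.6, 0.9], [0.8, -2.2], [0.2, -0.2], [-0.8, -0.4], [0.4, 1.0], [0.0, -0.2]]
```

Converted, -11.7 cm is -0.234, -11.5 cm is -0.23, -0.014 rad is -0.0022.

Emit:
play_rows:
  targets:
    - [-0.002,-0.004,-0.06,0,0,-0.0022,1]
    - [-0.002,-0.004,-0.12,0,0,-0.0022,1]
    - [-0.002,-0.004,-0.17,0,0,-0.0022,1]
    - [-0.002,-0.004,-0.21,0,0,-0.0022,1]
    - [-0.002,-0.004,-0.23,0,0,-0.0022,1]
    - [-0.002,-0.004,-0.234,0,0,-0.0022,1]
    - [-0.002,-0.004,-0.234,0,0,-0.0022,1]
    - [-0.002,-0.004,-0.234,0,0,-0.0022,1]

```text
time: 5.5
eef_pos: [0.4436, 0.0598, 0.0439]
tool_rot: [[0.285, 0.958, 0.001], [0.958, -0.285, 0.0], [0.001, 0.001, -1.0]]
force: [-0.8, 0.3, -0.1]
finger_gap: 0.0853
gripper_force: 0.0
```

Emit:
play_rows:
  targets:
    - [0,0,0,0,0,0,0.3]
    - [0,0,0,0,0,0,0]
    - [0,0,0,0,0,0,-0.2]
    - [0,0,0,0,0,0,-0.6]
    - [0,0,0,0,0,0,-1]
    - [0,0,0,0,0,0,-1]
    - [0,0,0,0,0,0,-1]
    - [0,0,0,0,0,0,-1]
    - [0,0,0,0,0,0,-1]
    - [0,0,0,0,0,0,-1]

```text
time: 6.33
eef_pos: [0.4432, 0.0599, 0.0435]
tool_rot: [[0.285, 0.959, 0.0], [0.959, -0.285, 0.001], [0.001, 0.0, -1.0]]
force: [-3.4, 1.0, 14.6]
finger_gap: 0.0393
gripper_force: 59.6
```

Converted, 12 cm is 0.24, 10 cm is 0.2.

Emit:
play_rows:
  targets:
    - [0,0,0.01,0,0,0,-1]
    - [0,0,0.04,0,0,0,-1]
    - [0,0,0.08,0,0,0,-1]
    - [0,0,0.14,0,0,0,-1]
    - [0,0,0.2,0,0,0,-1]
    - [0,0,0.24,0,0,0,-1]
    - [0,0,0.24,0,0,0,-1]

```text
time: 6.92
eef_pos: [0.4444, 0.0599, 0.1663]
tool_rot: [[0.285, 0.958, 0.004], [0.958, -0.285, 0.002], [0.003, 0.004, -1.0]]
force: [0.1, 0.5, -4.1]
finger_gap: 0.0395
gripper_force: 62.0
```

Converted, -32 cm is -0.64, -31 cm is -0.62, -0.585 rad is -0.0931.

Emit:
play_rows:
  targets:
    - [-0.01,-0.03,0,0,0,-0.008,-1]
    - [-0.02,-0.09,0,0,0,-0.0159,-1]
    - [-0.03,-0.15,0,0,0,-0.0239,-1]
    - [-0.04,-0.21,0,0,0,-0.0318,-1]
    - [-0.05,-0.27,0,0,0,-0.0414,-1]
    - [-0.06,-0.33,0,0,0,-0.0509,-1]
    - [-0.07,-0.39,0,0,0,-0.0605,-1]
    - [-0.084,-0.45,0,0,0,-0.07,-1]
    - [-0.1,-0.51,0,0,0,-0.0796,-1]
    - [-0.112,-0.57,0,0,0,-0.0875,-1]
    - [-0.126,-0.62,0,0,0,-0.0931,-1]
    - [-0.126,-0.64,0,0,0,-0.0931,-1]

```text
time: 7.92
eef_pos: [0.3774, -0.2635, 0.1621]
tool_rot: [[0.772, 0.636, -0.002], [0.636, -0.772, -0.001], [-0.002, -0.001, -1.0]]
force: [-0.3, 0.4, -4.5]
finger_gap: 0.0395
gripper_force: 61.8
```

Emit:
play_rows:
  targets:
    - [0,0,0,0,0,0,-1]
    - [0,0,0,0,0,0,-1]
    - [0,0,0,0,0,0,-1]

```text
time: 8.17
eef_pos: [0.3795, -0.2596, 0.1622]
tool_rot: [[0.767, 0.642, -0.001], [0.642, -0.767, 0.001], [-0.001, -0.001, -1.0]]
force: [0.2, 0.9, -4.6]
finger_gap: 0.0393
gripper_force: 61.8
```

Run:
```python
from h import *
st=env.sense();s=cams.snapshot('wrist');c=cam(s,st)
print(st['eef_pos'],np.round(st['tool_rot'],4).tolist(),np.round(st['force'],1),np.round(st['moment'],2),st['finger_gap'])
im=s['pixels'][:,:,::-1].copy()
for t,z in [('mirror_plate',st['eef_pos'][2]-.0365),('plate_ramp',st['eef_pos'][2]-.0335),('stage',0),('seat_mid',.0314),('rollers_mid',.0395)]:
    for m in cams.mark_of(t,'wrist')[:1]: print(t,np.round(m['p'],2),np.round(m['at'],1),np.round(onz(c,m['at'],z),4))
np.savez('w3.npz',f=c[0],cx=c[1],cy=c[2],e=c[3],R=c[4],im=im)
cv2.imwrite('pics/w3.png',cv2.resize(im,(800,500),interpolation=cv2.INTER_CUBIC))
```

```text
[ 0.37954361 -0.25959831  0.16222859] [[0.7669, 0.6418, -0.0014], [0.6418, -0.7669, 0.0006], [-0.0007, -0.0014, -1.0]] [ 0.2  0.9 -4.6] [0.05 0.03 0.05] 0.03927921841979859
mirror_plate 0.84 [317.2 244. ] [ 0.3766 -0.2584  0.1257]
plate_ramp 0.93 [436.8 247.6] [ 0.4237 -0.3161  0.1287]
stage 0.87 [447.1 184.1] [ 0.4651 -0.3606  0.    ]
seat_mid 0.65 [457.7 192.2] [ 0.4638 -0.357   0.0314]
rollers_mid 0.82 [444.4 196.7] [ 0.4525 -0.3461  0.0395]
```

View pics/w3.png

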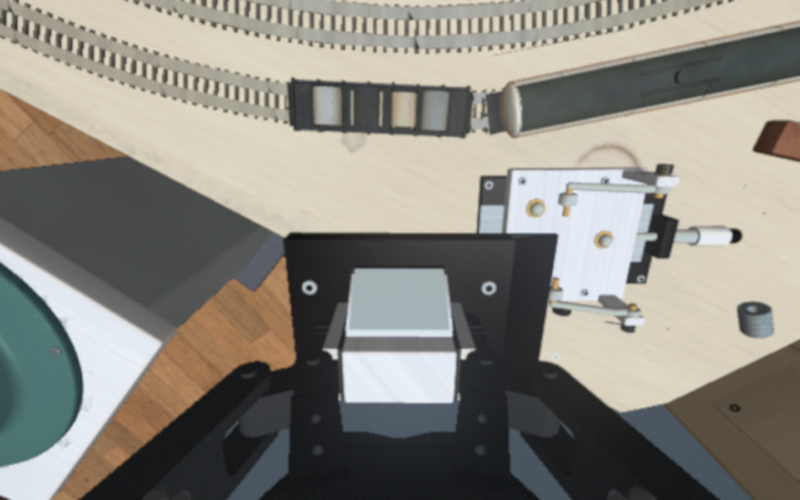

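Run:
```python
import cv2,numpy as np
d=np.load('w3.npz');a=d['im'][125:270,375:600];b=cv2.imread('pics/top0.png')[195:285,345:440]
a=cv2.resize(a,None,fx=3.5,fy=3.5,interpolation=2)  # 787x507
cv2.imwrite('pics/w4.png',a)
cv2.imwrite('pics/t4.png',cv2.resize(b,None,fx=6,fy=6,interpolation=2))
```

```text
(no output)
```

View pics/w4.png

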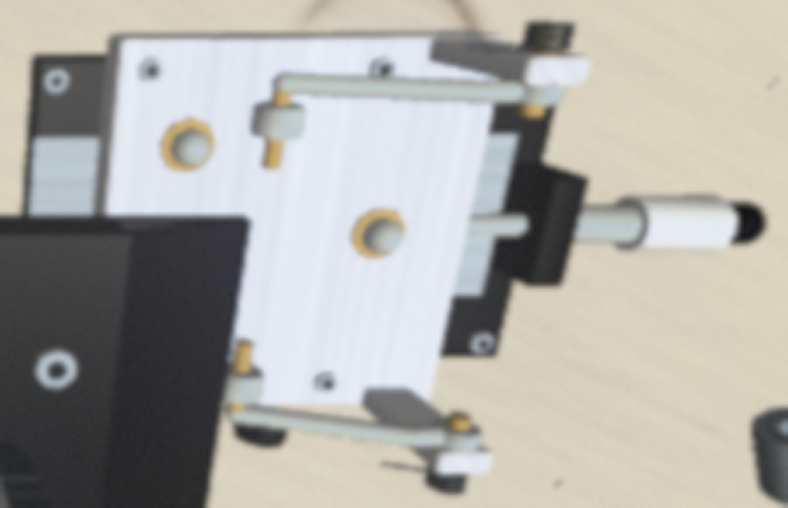

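View pics/t4.png

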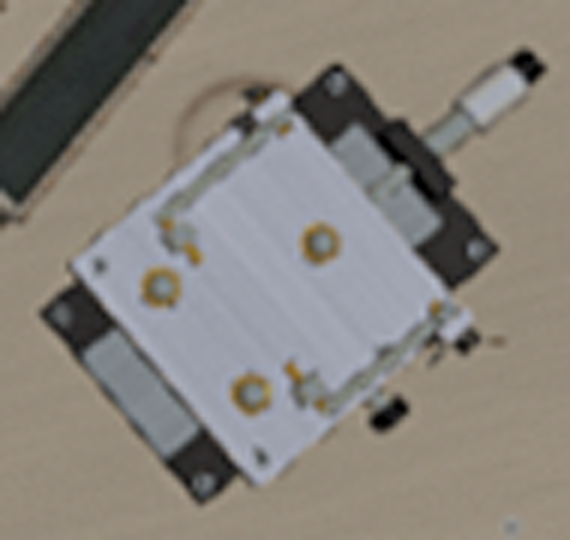

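```bash
cat > sfit.py <<'E'
from h import *
from scipy.optimize import least_squares
d=np.load('w3.npz');cw=(d['f'],d['cx'],d['cy'],d['e'],d['R'])
ct=cam(cams.snapshot('top'))
T=[('b',25,0,29,322,243),('b',-30,25,29,161,287),('b',-30,-25,29,252,393),('h',-73,46,0,42,312),('h',-73,-46,0,203,503),('h',73,46,0,338,65),('h',73,-46,0,497,247),('b',-50,53,26,70,262),('b',-50,-53,26,260,487)]
W=[('b',25,0,29,381,237),('b',-30,25,29,192,147),('h',-73,46,0,35,57),('h',73,-46,0,497,356),('b',-50,53,26,112,36)]
L=[(ct,k,x,y,z,u/6+345,v/6+195) for k,x,y,z,u,v in T],[(cw,k,x,y,z,u/3.5+375,v/3.5+125) for k,x,y,z,u,v in W]
def res(q,l):
    o=[];C,S=np.cos(q[2]),np.sin(q[2])
    for c,k,x,y,z,u,v in l:
        x,y,z=x/1e3+(q[3] if k=='b' else 0),y/1e3,(z/1e3 if k=='b' else q[4])
        o+=list(proj(c,(q[0]+C*x-S*y,q[1]+S*x+C*y,z))-(u,v))
    return np.array(o)
for n,l in [('top',L[0]),('wrist',L[1]),('both',L[0]+L[1])]:
    r=least_squares(lambda q:np.r_[res(q,l),(q[4]-.012)/.01],[.463,-.359,-.87,0,.012],loss='soft_l1',x_scale=[.01,.01,.1,.01,.01])
    q=r.x;C,S=np.cos(q[2]),np.sin(q[2]);print(n,np.round(q,4),'seat',np.round([q[0]+C*q[3],q[1]+S*q[3]],4));print(np.round(res(q,l).reshape(-1,2),1).tolist())
E
python3 sfit.py
```

```text
top [ 0.4676 -0.3648 -0.8638 -0.0056  0.0061] seat [ 0.464  -0.3605]
[[-0.0, -0.2], [0.2, -0.1], [0.1, 0.0], [-0.4, -0.2], [-0.0, 0.3], [-0.2, -0.9], [0.5, 0.4], [-0.2, 0.1], [0.1, 0.4]]
wrist [ 0.4676 -0.3626 -0.8614 -0.0058  0.0098] seat [ 0.4638 -0.3582]
[[-0.1, -0.8], [-1.2, -0.2], [0.1, 0.1], [-0.1, 0.1], [1.7, 0.6]]
both [ 0.4677 -0.3635 -0.8616 -0.0058  0.0086] seat [ 0.4639 -0.359 ]
[[-0.7, -0.2], [-0.5, -0.1], [-0.5, 0.1], [-0.8, -0.2], [-0.4, 0.3], [-0.6, -1.1], [0.2, 0.2], [-0.9, 0.2], [-0.5, 0.4], [0.5, -0.3], [-0.5, 0.3], [0.6, 0.4], [-0.2, 0.0], [2.4, 1.1]]
```

Run:
```python
from h import *
from scipy.optimize import least_squares
def go(c,pl,uv,x0,fixz=None):
    pl=np.array(pl)/1e3
    def g(q):
        C,S=np.cos(q[2]),np.sin(q[2]);P=np.c_[q[0]+C*pl[:,0]-S*pl[:,1],q[1]+S*pl[:,0]+C*pl[:,1],q[3]+pl[:,2]]
        return (np.array([proj(c,p) for p in P])-uv).ravel()
    r=least_squares(g,x0,loss='soft_l1',x_scale=[.01,.01,.1,.01]);return r.x,np.round(g(r.x).reshape(-1,2),1).tolist()
d=np.load('w3.npz');c=(d['f'],d['cx'],d['cy'],d['e'],d['R'])
pl=[(-20,11,53),(20,11,53),(20,-11,53),(-20,-11,53),(-50,38,11),(72,38,2.8),(50,38,11)]
uv=np.array([(343,350),(457,350),(456,402),(342,402),(287,236),(557,236),(512,237)])/1.25
q,r=go(c,pl,uv,[.379,-.26,-.87,.1257]);print(q,r)
t=np.array([.37954,-.25960]);yaw=np.arctan2(-.7669,.6418);print('toolyaw',yaw,'z off',.1622-q[3])
dd=t-q[:2];C,S=np.cos(q[2]),np.sin(q[2]);print('TCP in plate',C*dd[0]+S*dd[1],-S*dd[0]+C*dd[1])
d=np.load('w1.npz');c=(d['f'],d['cx'],d['cy'],d['e'],d['R'])
pl=[(-20,11,53),(20,11,53),(20,-11,53),(-20,-11,53),(-50,38,11),(-50,-38,11),(72,38,2.8),(72,-38,2.8),(50,38,11),(50,-38,11)]
uv=np.array([(341,301),(447,301),(447,356),(341,356),(281,203),(284,372),(560,208),(545,366),(513,208),(500,372)])/2.2+[140,60]
print(go(c,pl,uv,[.443,.06,-.28,.007]))
```

```text
[ 0.37836267 -0.25873821 -0.88454064  0.12777784] [[-0.7, -0.3], [0.2, 0.5], [-2.1, -0.4], [2.1, -1.2], [-1.5, 1.6], [0.5, -0.7], [2.5, 2.6]]
toolyaw -0.8739710926529296 z off 0.03442216487202493
TCP in plate 0.0014127053528765305 0.0003647429620304654
(array([ 0.44250595,  0.06052121, -0.28946676,  0.0098538 ]), [[-0.1, -0.3], [0.4, 0.3], [-0.7, -0.1], [0.2, -0.7], [-1.9, 1.6], [0.3, -0.9], [0.3, -0.5], [-0.2, -0.0], [0.2, 0.8], [0.4, 0.4]])
```

Converted, -9.3 cm is -0.186, -1.5 cm is -0.03, 0.015 rad is 0.0024.

Emit:
play_rows:
  targets:
    - [0.014,-0.016,-0.03,0,0,0.0024,-1]
    - [0.026,-0.03,-0.08,0,0,0.0024,-1]
    - [0.026,-0.03,-0.13,0,0,0.0024,-1]
    - [0.026,-0.03,-0.166,0,0,0.0024,-1]
    - [0.026,-0.03,-0.182,0,0,0.0024,-1]
    - [0.026,-0.03,-0.186,0,0,0.0024,-1]
    - [0.026,-0.03,-0.186,0,0,0.0024,-1]
    - [0.026,-0.03,-0.186,0,0,0.0024,-1]
    - [0.026,-0.03,-0.186,0,0,0.0024,-1]

```text
time: 9.27
eef_pos: [0.3936, -0.2755, 0.071]
tool_rot: [[0.757, 0.653, 0.002], [0.653, -0.757, -0.001], [0.001, 0.001, -1.0]]
force: [0.4, -0.7, -5.1]
finger_gap: 0.0395
gripper_force: 61.7
```

Run:
```python
from h import *
st=env.sense();s=cams.snapshot('wrist');c=cam(s,st)
print(st['eef_pos'],np.round(st['tool_rot'],4).tolist(),np.round(st['force'],1),np.round(st['moment'],2),np.degrees(np.arctan2(st['tool_rot'][1][1],st['tool_rot'][0][1])))
im=s['pixels'][:,:,::-1].copy()
np.savez('w5.npz',f=c[0],cx=c[1],cy=c[2],e=c[3],R=c[4],im=im)
cv2.imwrite('pics/w5.png',cv2.resize(im[80:340,200:590],(792,528),interpolation=cv2.INTER_CUBIC))
```

```text
[ 0.39362184 -0.2754944   0.07100231] [[0.757, 0.6534, 0.0016], [0.6534, -0.757, -0.0005], [0.0009, 0.0014, -1.0]] [ 0.4 -0.7 -5.1] [-0.04  0.03  0.  ] -49.19931164835307
```

View pics/w5.png

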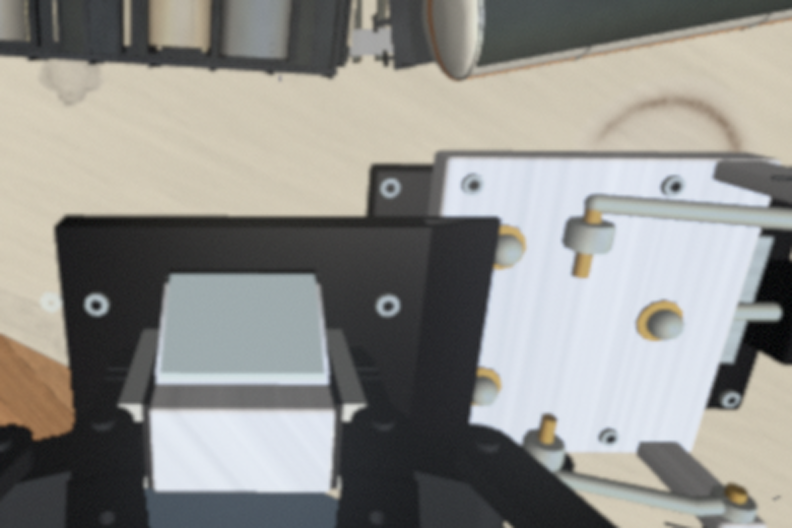

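Converted, -0.7 cm is -0.014, 0.15 cm is 0.003.

Emit:
play_rows:
  targets:
    - [-0.0026,0.003,-0.006,0,0,0,-1]
    - [-0.0026,0.003,-0.012,0,0,0,-1]
    - [-0.0026,0.003,-0.014,0,0,0,-1]
    - [-0.0026,0.003,-0.014,0,0,0,-1]

```text
time: 9.65
eef_pos: [0.3916, -0.2737, 0.0627]
tool_rot: [[0.757, 0.653, -0.0], [0.653, -0.757, 0.0], [-0.0, -0.001, -1.0]]
force: [0.1, 0.6, -5.6]
finger_gap: 0.0395
gripper_force: 61.9
```

Converted, -0.2 cm is -0.004, -0.1 cm is -0.002.

Emit:
play_rows:
  targets:
    - [0,0,-0.002,0,0,0,-1]
    - [0,0,-0.004,0,0,0,-1]
    - [0,0,-0.004,0,0,0,-1]

```text
time: 9.9
eef_pos: [0.3917, -0.2738, 0.0608]
tool_rot: [[0.757, 0.653, -0.0], [0.653, -0.757, 0.0], [-0.0, -0.0, -1.0]]
force: [-0.0, -0.6, -5.3]
finger_gap: 0.0394
gripper_force: 61.9
```

Converted, -0.05 cm is -0.001.

Emit:
play_rows:
  targets:
    - [0,0,-0.001,0,0,0,-1]
    - [0,0,-0.001,0,0,0,-1]

```text
time: 10.07
eef_pos: [0.3917, -0.2738, 0.0604]
tool_rot: [[0.757, 0.653, -0.0], [0.653, -0.757, 0.0], [-0.0, -0.0, -1.0]]
force: [0.5, 0.7, -4.6]
finger_gap: 0.039
gripper_force: 61.9
```

Converted, -0.05 cm is -0.001.

Emit:
play_rows:
  targets:
    - [0,0,-0.001,0,0,0,-1]
    - [0,0,-0.001,0,0,0,-1]

```text
time: 10.23
eef_pos: [0.3917, -0.2738, 0.0599]
tool_rot: [[0.757, 0.653, -0.0], [0.653, -0.757, 0.0], [-0.0, -0.0, -1.0]]
force: [0.3, 0.8, -4.7]
finger_gap: 0.0391
gripper_force: 61.9
```

Converted, -0.05 cm is -0.001.

Emit:
play_rows:
  targets:
    - [0,0,-0.001,0,0,0,-1]
    - [0,0,-0.001,0,0,0,-1]

```text
time: 10.4
eef_pos: [0.3917, -0.2738, 0.0594]
tool_rot: [[0.757, 0.653, -0.0], [0.653, -0.757, 0.0], [-0.0, -0.0, -1.0]]
force: [-0.4, 0.4, -5.1]
finger_gap: 0.0393
gripper_force: 61.9
```

Converted, -0.05 cm is -0.001.

Emit:
play_rows:
  targets:
    - [0,0,-0.001,0,0,0,-1]
    - [0,0,-0.001,0,0,0,-1]

```text
time: 10.57
eef_pos: [0.3917, -0.2738, 0.0589]
tool_rot: [[0.757, 0.653, -0.0], [0.653, -0.757, 0.0], [-0.0, -0.0, -1.0]]
force: [0.5, -0.2, -5.4]
finger_gap: 0.0392
gripper_force: 61.9
```

Emit:
play_rows:
  targets:
    - [0,0,-0.001,0,0,0,-1]
    - [0,0,-0.001,0,0,0,-1]

```text
time: 10.73
eef_pos: [0.3917, -0.2738, 0.0584]
tool_rot: [[0.757, 0.653, -0.0], [0.653, -0.757, 0.0], [-0.0, -0.0, -1.0]]
force: [-0.2, -0.3, -4.7]
finger_gap: 0.04
gripper_force: 61.9
```

Converted, -0.05 cm is -0.001.

Emit:
play_rows:
  targets:
    - [0,0,-0.001,0,0,0,-1]
    - [0,0,-0.001,0,0,0,-1]

```text
time: 10.9
eef_pos: [0.3917, -0.2738, 0.0582]
tool_rot: [[0.757, 0.653, 0.0], [0.653, -0.757, 0.0], [0.0, -0.0, -1.0]]
force: [-3.4, 3.2, 6.6]
finger_gap: 0.0393
gripper_force: 63.2
```

Converted, -0.05 cm is -0.001.

Emit:
play_rows:
  targets:
    - [0,0,-0.001,0,0,0,-1]
    - [0,0,-0.001,0,0,0,-1]

```text
time: 11.07
eef_pos: [0.3917, -0.2738, 0.0581]
tool_rot: [[0.757, 0.653, 0.001], [0.653, -0.757, 0.001], [0.001, -0.0, -1.0]]
force: [-7.2, 7.7, 20.4]
finger_gap: 0.0393
gripper_force: 64.8
```

Converted, 1 cm is 0.02, 0.5 cm is 0.01.

Emit:
play_rows:
  targets:
    - [0,0,0.01,0,0,0,-1]
    - [0,0,0.02,0,0,0,-1]
    - [0,0,0.02,0,0,0,-1]
    - [0,0,0.02,0,0,0,-1]

```text
time: 11.4
eef_pos: [0.392, -0.2738, 0.0677]
tool_rot: [[0.757, 0.653, 0.001], [0.653, -0.757, -0.0], [0.0, 0.0, -1.0]]
force: [-0.3, -1.0, -3.7]
finger_gap: 0.0398
gripper_force: 62.1
```

Converted, -0.91 cm is -0.0182, 0.78 cm is 0.0156.

Emit:
play_rows:
  targets:
    - [0.004,-0.0046,0,0,0,0,-1]
    - [0.008,-0.0092,0,0,0,0,-1]
    - [0.012,-0.014,0,0,0,0,-1]
    - [0.0156,-0.0182,0,0,0,0,-1]
    - [0.0156,-0.0182,0,0,0,0,-1]

```text
time: 11.82
eef_pos: [0.3999, -0.2835, 0.0674]
tool_rot: [[0.757, 0.653, -0.0], [0.653, -0.757, -0.0], [-0.0, 0.0, -1.0]]
force: [-0.2, 0.3, -5.5]
finger_gap: 0.0394
gripper_force: 62.1
```

Converted, -0.76 cm is -0.0152, 0.13 cm is 0.0026.

Emit:
play_rows:
  targets:
    - [0.0026,-0.003,0,0,0,0,-1]
    - [0.0052,-0.006,0,0,0,0,-1]
    - [0.0078,-0.0092,0,0,0,0,-1]
    - [0.0104,-0.0122,0,0,0,0,-1]
    - [0.013,-0.0152,0,0,0,0,-1]
    - [0.013,-0.0152,0,0,0,0,-1]

```text
time: 12.32
eef_pos: [0.4063, -0.2908, 0.0675]
tool_rot: [[0.757, 0.653, 0.0], [0.653, -0.757, -0.0], [-0.0, 0.0, -1.0]]
force: [-0.3, -0.4, -5.6]
finger_gap: 0.0391
gripper_force: 62.1
```

Converted, -0.46 cm is -0.0092, 0.39 cm is 0.0078.

Emit:
play_rows:
  targets:
    - [0.0026,-0.003,0,0,0,0,-1]
    - [0.0052,-0.006,0,0,0,0,-1]
    - [0.0078,-0.0092,0,0,0,0,-1]
    - [0.0078,-0.0092,0,0,0,0,-1]

```text
time: 12.65
eef_pos: [0.4101, -0.2954, 0.0675]
tool_rot: [[0.757, 0.653, -0.0], [0.653, -0.757, -0.0], [-0.0, 0.0, -1.0]]
force: [-0.7, -0.3, -5.1]
finger_gap: 0.0393
gripper_force: 61.9
```

Converted, -0.46 cm is -0.0092, 0.39 cm is 0.0078.

Emit:
play_rows:
  targets:
    - [0.0026,-0.003,0,0,0,0,-1]
    - [0.0052,-0.006,0,0,0,0,-1]
    - [0.0078,-0.0092,0,0,0,0,-1]
    - [0.0078,-0.0092,0,0,0,0,-1]

```text
time: 12.98
eef_pos: [0.4131, -0.299, 0.0667]
tool_rot: [[0.757, 0.653, -0.002], [0.653, -0.757, 0.002], [-0.001, -0.003, -1.0]]
force: [-1.3, 2.0, -18.4]
finger_gap: 0.0392
gripper_force: 62.5
```

Converted, -0.46 cm is -0.0092, 0.39 cm is 0.0078.

Emit:
play_rows:
  targets:
    - [0.0026,-0.003,0,0,0,0,-1]
    - [0.0052,-0.006,0,0,0,0,-1]
    - [0.0078,-0.0092,0,0,0,0,-1]
    - [0.0078,-0.0092,0,0,0,0,-1]

```text
time: 13.32
eef_pos: [0.4163, -0.3029, 0.0664]
tool_rot: [[0.757, 0.653, -0.004], [0.653, -0.757, 0.003], [-0.001, -0.005, -1.0]]
force: [-4.4, 5.4, -16.7]
finger_gap: 0.0397
gripper_force: 62.9
```

Converted, -0.61 cm is -0.0122, 0.08 cm is 0.0016, -0.003 rad is -0.0005.

Emit:
play_rows:
  targets:
    - [0.0026,-0.003,0.0016,-0.0005,-0.0004,0,-1]
    - [0.0052,-0.006,0.0016,-0.0005,-0.0004,0,-1]
    - [0.0078,-0.0092,0.0016,-0.0005,-0.0004,0,-1]
    - [0.0104,-0.0122,0.0016,-0.0005,-0.0004,0,-1]
    - [0.0104,-0.0122,0.0016,-0.0005,-0.0004,0,-1]

```text
time: 13.73
eef_pos: [0.4213, -0.3087, 0.0668]
tool_rot: [[0.757, 0.653, -0.002], [0.653, -0.757, 0.001], [-0.001, -0.002, -1.0]]
force: [-2.7, 4.2, -22.5]
finger_gap: 0.0392
gripper_force: 63.9
```

Converted, -0.61 cm is -0.0122, 0.52 cm is 0.0104.

Emit:
play_rows:
  targets:
    - [0.0026,-0.003,0,0,0,0,-1]
    - [0.0052,-0.006,0,0,0,0,-1]
    - [0.0078,-0.0092,0,0,0,0,-1]
    - [0.0104,-0.0122,0,0,0,0,-1]
    - [0.0104,-0.0122,0,0,0,0,-1]

```text
time: 14.15
eef_pos: [0.4276, -0.316, 0.0674]
tool_rot: [[0.757, 0.653, 0.001], [0.653, -0.757, -0.002], [-0.001, 0.002, -1.0]]
force: [0.6, -0.5, -22.6]
finger_gap: 0.0388
gripper_force: 64.3
```

Converted, -1.4 cm is -0.028, 1.2 cm is 0.024.

Emit:
play_rows:
  targets:
    - [0.004,-0.0046,0,0,0,0,-1]
    - [0.008,-0.0092,0,0,0,0,-1]
    - [0.012,-0.014,0,0,0,0,-1]
    - [0.016,-0.0186,0,0,0,0,-1]
    - [0.02,-0.0232,0,0,0,0,-1]
    - [0.024,-0.028,0,0,0,0,-1]
    - [0.024,-0.028,0,0,0,0,-1]

```text
time: 14.73
eef_pos: [0.4402, -0.3307, 0.0679]
tool_rot: [[0.757, 0.653, 0.002], [0.653, -0.757, -0.003], [-0.001, 0.004, -1.0]]
force: [0.6, -0.9, -23.6]
finger_gap: 0.0394
gripper_force: 64.3
```

Converted, -1.4 cm is -0.028, 1.2 cm is 0.024.

Emit:
play_rows:
  targets:
    - [0.004,-0.0046,0,0,0,0,-1]
    - [0.008,-0.0092,0,0,0,0,-1]
    - [0.012,-0.014,0,0,0,0,-1]
    - [0.016,-0.0186,0,0,0,0,-1]
    - [0.02,-0.0232,0,0,0,0,-1]
    - [0.024,-0.028,0,0,0,0,-1]
    - [0.024,-0.028,0,0,0,0,-1]

```text
time: 15.32
eef_pos: [0.4524, -0.3449, 0.0681]
tool_rot: [[0.757, 0.653, 0.003], [0.653, -0.757, -0.004], [-0.0, 0.004, -1.0]]
force: [0.1, -1.5, -22.5]
finger_gap: 0.0391
gripper_force: 64.3
```

```bash
cat > s.py <<'E'
from h import *
st=env.sense();t=np.array(st['eef_pos']);yaw=-.862;o=np.array([.4676,-.3630]);x=np.array([np.cos(yaw),np.sin(yaw)]);y=np.array([-x[1],x[0]])
print('stage xy',(t[:2]-o)@x*1e3,(t[:2]-o)@y*1e3,'z',t[2]*1e3,'F',np.array(st['force'])[:2]@x,np.array(st['force'])[:2]@y,st['force'][2],'M',np.round(st['moment'],2))
R=np.array(st['tool_rot']);print('yaw',np.arctan2(R[1,1],R[0,1]),'pitch',R[2,1],'roll',R[2,0],'gap',st['finger_gap'],'t',st['time'])
E
python3 s.py
```

```text
stage xy -23.596832262096463 0.23238246411778646 z 68.12894882044151 F 1.2570119136724143 -0.8845134939965856 -22.513236487308646 M [-0.16 -0.16 -0.03]
yaw -0.8589763111740496 pitch 0.004463452675306531 roll -0.0003296125611442077 gap 0.039147307332847596 t 15.3167
```

Converted, -0.15 cm is -0.003, -0.08 cm is -0.0016, 0.0034 rad is 0.0005.

Emit:
play_rows:
  targets:
    - [0,0,-0.0016,0.0005,0.0005,0,-1]
    - [0,0,-0.003,0.0005,0.0005,0,-1]
    - [0,0,-0.003,0.0005,0.0005,0,-1]

```text
time: 15.57
eef_pos: [0.4525, -0.345, 0.0669]
tool_rot: [[0.757, 0.653, 0.001], [0.653, -0.757, -0.001], [0.0, 0.001, -1.0]]
force: [2.4, -2.6, -21.8]
finger_gap: 0.0394
gripper_force: 64.4
```

Converted, -0.05 cm is -0.001.

Emit:
play_rows:
  targets:
    - [0,0,-0.001,0,0,0,-1]
    - [0,0,-0.001,0,0,0,-1]

```text
time: 15.73
eef_pos: [0.4523, -0.3447, 0.0664]
tool_rot: [[0.757, 0.653, 0.0], [0.653, -0.757, -0.0], [0.0, 0.0, -1.0]]
force: [1.1, -1.7, -20.5]
finger_gap: 0.0396
gripper_force: 64.4
```

```bash
python3 s.py
```

```text
stage xy -23.8901388025573 0.3242715141931998 z 66.37951700557976 F 2.025499159442834 -0.23182819377115366 -20.50412833229799 M [-0.5  -0.43 -0.09]
yaw -0.8589648835085274 pitch 8.733628605017216e-05 roll 9.583769643396217e-05 gap 0.0395566716333825 t 15.7333
```

Converted, -0.05 cm is -0.001.

Emit:
play_rows:
  targets:
    - [0,0,-0.001,0,0,0,-1]
    - [0,0,-0.001,0,0,0,-1]

```text
time: 15.9
eef_pos: [0.4523, -0.3447, 0.0661]
tool_rot: [[0.757, 0.653, 0.0], [0.653, -0.757, 0.0], [0.0, -0.0, -1.0]]
force: [0.7, -1.1, -13.6]
finger_gap: 0.0393
gripper_force: 65.5
```

```bash
python3 s.py
```

```text
stage xy -23.90427271928558 0.3094656032128688 z 66.0546855640739 F 1.2435213955759112 -0.19384482779877368 -13.631996771476116 M [-0.24 -0.23 -0.03]
yaw -0.8590615175877209 pitch -6.932649704968375e-05 roll 0.00030370843941768944 gap 0.03927253147396117 t 15.9
```

Converted, -0.05 cm is -0.001.

Emit:
play_rows:
  targets:
    - [0,0,-0.001,0,0,0,-1]
    - [0,0,-0.001,0,0,0,-1]

```text
time: 16.07
eef_pos: [0.4523, -0.3447, 0.0658]
tool_rot: [[0.757, 0.653, 0.0], [0.653, -0.757, 0.0], [0.001, -0.0, -1.0]]
force: [-1.6, 1.9, -2.7]
finger_gap: 0.0394
gripper_force: 66.8
```

```bash
python3 s.py
```

```text
stage xy -23.847240203835565 0.33089787266104415 z 65.82110130157595 F -2.4652566769374937 -0.03196931002493272 -2.6648837466145414 M [0.25 0.3  0.03]
yaw -0.8590713651517491 pitch -2.8768040489483622e-05 roll 0.0005435329180432688 gap 0.03935559765562077 t 16.0667
```

Emit:
play_rows:
  targets:
    - [0,0,0,0,0,0,0.3]
    - [0,0,0,0,0,0,0.3]
    - [0,0,0,0,0,0,0.3]
    - [0,0,0,0,0,0,0.3]
    - [0,0,0,0,0,0,0.3]
    - [0,0,0,0,0,0,0.3]
    - [0,0,0,0,0,0,0.3]

```text
time: 16.65
eef_pos: [0.4521, -0.3446, 0.0653]
tool_rot: [[0.757, 0.653, -0.0], [0.653, -0.757, 0.0], [-0.0, -0.0, -1.0]]
force: [0.2, 0.4, -0.4]
finger_gap: 0.0555
gripper_force: 0.0
```

Run:
```python
exec(open('s.py').read())
s=cams.snapshot('wrist');c=cam(s,st);im=s['pixels'][:,:,::-1].copy()
np.savez('w6.npz',f=c[0],cx=c[1],cy=c[2],e=c[3],R=c[4],im=im)
cv2.imwrite('pics/w6.png',cv2.resize(im[110:370,160:550],(792,528),interpolation=cv2.INTER_CUBIC))
```

```text
stage xy -24.063131670574336 0.27218065187551144 z 65.30888613227751 F -0.1722039354049125 0.4659073353197983 -0.3852330992706469 M [ 0.   -0.01 -0.01]
yaw -0.8589884341372019 pitch -0.0004593434370941172 roll -5.822592167457495e-06 gap 0.055514878541081794 t 16.65
```

View pics/w6.png

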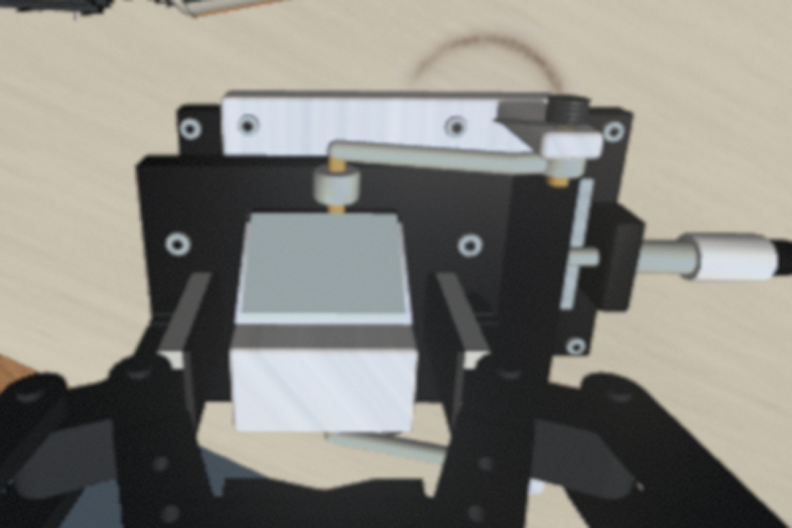

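Converted, -0.46 cm is -0.0092, -0.42 cm is -0.0084.

Emit:
play_rows:
  targets:
    - [0.0026,-0.003,0,0,0,0,0.3]
    - [0.0052,-0.006,0,0,0,0,0.3]
    - [0.0072,-0.0084,0,0,0,0,0.3]
    - [0.0078,-0.0092,0,0,0,0,0.3]
    - [0.0078,-0.0092,0,0,0,0,0.3]

```text
time: 17.12
eef_pos: [0.4561, -0.3493, 0.0652]
tool_rot: [[0.757, 0.653, -0.0], [0.653, -0.757, 0.0], [-0.0, -0.0, -1.0]]
force: [-0.2, -0.0, 0.3]
finger_gap: 0.0557
gripper_force: 0.0
```

Converted, -0.15 cm is -0.003, 0.13 cm is 0.0026.

Emit:
play_rows:
  targets:
    - [0.0006,-0.0008,0,0,0,0,0.3]
    - [0.0014,-0.0016,0,0,0,0,0.3]
    - [0.002,-0.0022,0,0,0,0,0.3]
    - [0.0026,-0.003,0,0,0,0,0.3]

```text
time: 17.45
eef_pos: [0.4572, -0.3505, 0.0652]
tool_rot: [[0.757, 0.653, -0.001], [0.653, -0.757, 0.001], [0.0, -0.001, -1.0]]
force: [-2.6, 4.1, 3.2]
finger_gap: 0.0556
gripper_force: 2.1
```

```bash
python3 s.py
```

```text
stage xy -16.249295982988006 0.2910573365413578 z 65.22616544432955 F -4.826914101451406 0.7364804888505154 3.2052478754553486 M [ 0.68  0.56 -0.05]
yaw -0.8589186723411851 pitch -0.0009882099921879658 roll 3.698039786196951e-05 gap 0.05564751808021343 t 17.45
```

Converted, -0.23 cm is -0.0046, 0.05 cm is 0.001.

Emit:
play_rows:
  targets:
    - [0.001,-0.0012,0,0,0,0,0.3]
    - [0.002,-0.0022,0,0,0,0,0.3]
    - [0.003,-0.0034,0,0,0,0,0.3]
    - [0.004,-0.0046,0,0,0,0,0.3]

```text
time: 17.78
eef_pos: [0.4585, -0.3519, 0.0651]
tool_rot: [[0.757, 0.653, -0.002], [0.653, -0.757, 0.003], [0.0, -0.004, -1.0]]
force: [-7.3, 9.5, 10.1]
finger_gap: 0.0551
gripper_force: 5.6
```

Converted, -0.23 cm is -0.0046, 0.2 cm is 0.004.

Emit:
play_rows:
  targets:
    - [0.001,-0.0012,0,0,0,0,0.3]
    - [0.002,-0.0022,0,0,0,0,0.3]
    - [0.003,-0.0034,0,0,0,0,0.3]
    - [0.004,-0.0046,0,0,0,0,0.3]

```text
time: 18.12
eef_pos: [0.4605, -0.3542, 0.0651]
tool_rot: [[0.757, 0.653, -0.002], [0.653, -0.757, 0.003], [0.0, -0.004, -1.0]]
force: [-7.8, 8.2, 9.5]
finger_gap: 0.0557
gripper_force: 5.7
```

```bash
python3 s.py
```

```text
stage xy -11.273850386413162 0.3135387804140464 z 65.1084930456268 F -11.314822390428859 -0.5702950390743438 9.501501672456325 M [ 1.83  1.61 -0.02]
yaw -0.8588902203658518 pitch -0.0035389009576881846 roll 0.0003338113055046546 gap 0.05566385270999548 t 18.1167
```

Converted, 0.5 cm is 0.01, 0.23 cm is 0.0046.

Emit:
play_rows:
  targets:
    - [-0.002,0.0022,0,0,0,0,0.3]
    - [-0.004,0.0046,0,0,0,0,0.3]
    - [-0.004,0.0046,0.004,0,0,0,0.3]
    - [-0.004,0.0046,0.01,0,0,0,0.3]
    - [-0.004,0.0046,0.01,0,0,0,0.3]

```text
time: 18.53
eef_pos: [0.4596, -0.3532, 0.0709]
tool_rot: [[0.757, 0.653, 0.0], [0.653, -0.757, -0.0], [0.0, 0.0, -1.0]]
force: [-0.3, 0.4, 0.8]
finger_gap: 0.0552
gripper_force: 0.0
```

```bash
python3 s.py
```

```text
stage xy -12.649399910500788 0.29384971892351464 z 70.92761042731702 F -0.5115768636029661 -0.004206030415606666 0.7869876620458498 M [ 0.02 -0.06  0.01]
yaw -0.8589797029928536 pitch 0.00031946088658944805 roll 0.0001678685521468239 gap 0.0551944515497572 t 18.5333
```

Converted, -0.19 cm is -0.0038, -0.06 cm is -0.0012.

Emit:
play_rows:
  targets:
    - [0.001,-0.0012,0,0,0,0,0.3]
    - [0.002,-0.0022,0,0,0,0,0.3]
    - [0.0026,-0.003,0,0,0,0,0.3]
    - [0.0032,-0.0038,0,0,0,0,0.3]

```text
time: 18.87
eef_pos: [0.4608, -0.3546, 0.0701]
tool_rot: [[0.757, 0.653, -0.001], [0.653, -0.757, 0.001], [0.0, -0.001, -1.0]]
force: [-2.5, 3.5, 3.0]
finger_gap: 0.0554
gripper_force: 2.2
```

```bash
python3 s.py
```

```text
stage xy -10.783930640267133 0.271389377518256 z 70.13646952162286 F -4.296158025647166 0.32717881277957417 2.9803308238119888 M [ 0.75  0.55 -0.01]
yaw -0.8589520160551339 pitch -0.0013032141796606108 roll 4.4065107166595096e-05 gap 0.05544770884819369 t 18.8667
```

Converted, -0.15 cm is -0.003, 0.03 cm is 0.0006.

Emit:
play_rows:
  targets:
    - [0.0006,-0.0008,0.0004,0,0,0,0.3]
    - [0.0014,-0.0016,0.0006,0,0,0,0.3]
    - [0.002,-0.0022,0.0008,0,0,0,0.3]
    - [0.0026,-0.003,0.001,0,0,0,0.3]

```text
time: 19.2
eef_pos: [0.4614, -0.3554, 0.0702]
tool_rot: [[0.757, 0.653, -0.002], [0.653, -0.757, 0.003], [-0.0, -0.003, -1.0]]
force: [-5.6, 7.7, 1.3]
finger_gap: 0.0559
gripper_force: 4.3
```

```bash
python3 s.py
```

```text
stage xy -9.857140377236616 0.24841394608997622 z 70.21279709173622 F -9.494505034944712 0.7902435888874435 1.2955823989969848 M [ 1.34  1.01 -0.07]
yaw -0.8588762660129103 pitch -0.0034918119046086073 roll -3.8656400020643634e-05 gap 0.055862339262423066 t 19.2
```

Converted, -0.08 cm is -0.0016, 0.07 cm is 0.0014.

Emit:
play_rows:
  targets:
    - [0.0006,-0.0008,0.0002,0,0,0,0.3]
    - [0.0014,-0.0016,0.0004,0,0,0,0.3]
    - [0.0014,-0.0016,0.0004,0,0,0,0.3]

```text
time: 19.45
eef_pos: [0.4622, -0.3562, 0.0703]
tool_rot: [[0.757, 0.653, -0.002], [0.653, -0.757, 0.002], [-0.0, -0.003, -1.0]]
force: [-2.9, 4.5, -2.5]
finger_gap: 0.0552
gripper_force: 2.8
```

Converted, -0.08 cm is -0.0016, 0.07 cm is 0.0014.

Emit:
play_rows:
  targets:
    - [0.0006,-0.0008,0.0002,0,0,0,0.3]
    - [0.0014,-0.0016,0.0004,0,0,0,0.3]
    - [0.0014,-0.0016,0.0004,0,0,0,0.3]

```text
time: 19.7
eef_pos: [0.4628, -0.3571, 0.0704]
tool_rot: [[0.757, 0.653, -0.002], [0.653, -0.757, 0.002], [-0.0, -0.003, -1.0]]
force: [-2.6, 4.2, -3.9]
finger_gap: 0.0557
gripper_force: 2.7
```

```bash
python3 s.py
```

```text
stage xy -7.63598780354352 0.17508048242954508 z 70.36202973467859 F -4.907528100123431 0.7798908159654804 -3.926595532028038 M [ 0.78  0.62 -0.02]
yaw -0.8589638276164359 pitch -0.0032907144719562624 roll -0.00039659233730759497 gap 0.05567340514588078 t 19.7
```

Converted, -0.15 cm is -0.003, 0.13 cm is 0.0026.

Emit:
play_rows:
  targets:
    - [0.0006,-0.0008,0,0,0,0,0.3]
    - [0.0012,-0.0014,0,0,0,0,0.3]
    - [0.0018,-0.002,0,0,0,0,0.3]
    - [0.0026,-0.003,0,0,0,0,0.3]

```text
time: 20.03
eef_pos: [0.4639, -0.3583, 0.0703]
tool_rot: [[0.757, 0.653, -0.003], [0.653, -0.757, 0.003], [-0.0, -0.004, -1.0]]
force: [-4.5, 6.1, -2.1]
finger_gap: 0.0555
gripper_force: 4.1
```

Converted, -0.07 cm is -0.0014, 0.06 cm is 0.0012.

Emit:
play_rows:
  targets:
    - [0.0006,-0.0008,0,0,0,0,0.3]
    - [0.0012,-0.0014,0,0,0,0,0.3]
    - [0.0012,-0.0014,0,0,0,0,0.3]

```text
time: 20.28
eef_pos: [0.4647, -0.3593, 0.0704]
tool_rot: [[0.757, 0.653, -0.002], [0.653, -0.757, 0.002], [-0.0, -0.003, -1.0]]
force: [-3.1, 4.4, -4.1]
finger_gap: 0.0554
gripper_force: 2.6
```

Converted, -0.07 cm is -0.0014, 0.06 cm is 0.0012.

Emit:
play_rows:
  targets:
    - [0.0006,-0.0008,0,0,0,0,0.3]
    - [0.0012,-0.0014,0,0,0,0,0.3]
    - [0.0012,-0.0014,0,0,0,0,0.3]

```text
time: 20.53
eef_pos: [0.4654, -0.36, 0.0704]
tool_rot: [[0.757, 0.653, -0.002], [0.653, -0.757, 0.002], [-0.0, -0.003, -1.0]]
force: [-3.1, 3.7, -3.5]
finger_gap: 0.0556
gripper_force: 2.4
```

```bash
python3 s.py
```

```text
stage xy -3.7150143116694765 0.22333252707665285 z 70.39110462650339 F -4.853592521801538 0.057192917409346095 -3.4576649188789856 M [0.67 0.54 0.02]
yaw -0.8589351856624572 pitch -0.0031070479634237678 roll -0.00035166823886323943 gap 0.055562156363214994 t 20.5333
```

Converted, -0.04 cm is -0.0008, -0.01 cm is -0.0002.

Emit:
play_rows:
  targets:
    - [0.0006,-0.0008,-0.0002,0,0,0,0.3]
    - [0.0006,-0.0008,-0.0002,0,0,0,0.3]

```text
time: 20.7
eef_pos: [0.4658, -0.3606, 0.0704]
tool_rot: [[0.757, 0.653, -0.002], [0.653, -0.757, 0.002], [-0.0, -0.003, -1.0]]
force: [-3.8, 3.4, -3.8]
finger_gap: 0.0555
gripper_force: 2.1
```

Converted, -0.04 cm is -0.0008, 0.03 cm is 0.0006.

Emit:
play_rows:
  targets:
    - [0.0006,-0.0008,-0.0002,0,0,0,0.3]
    - [0.0006,-0.0008,-0.0002,0,0,0,0.3]

```text
time: 20.87
eef_pos: [0.4664, -0.3612, 0.0705]
tool_rot: [[0.757, 0.653, -0.001], [0.653, -0.757, 0.001], [-0.0, -0.002, -1.0]]
force: [-1.8, 2.6, -3.2]
finger_gap: 0.0559
gripper_force: 1.9
```

Emit:
play_rows:
  targets:
    - [0.0006,-0.0008,-0.0002,0,0,0,0.3]
    - [0.0006,-0.0008,-0.0002,0,0,0,0.3]

```text
time: 21.03
eef_pos: [0.4669, -0.362, 0.0707]
tool_rot: [[0.757, 0.653, -0.001], [0.653, -0.757, 0.001], [-0.0, -0.001, -1.0]]
force: [-2.7, 1.7, -1.6]
finger_gap: 0.0558
gripper_force: 1.6
```

```bash
python3 s.py
```

```text
stage xy -1.2356787643362148 0.14792659396875824 z 70.69699319572531 F -2.990821801699079 -0.9322604439978477 -1.6459710873379465 M [0.46 0.45 0.02]
yaw -0.8589926239669952 pitch -0.000886748965294168 roll -0.00014525291709968578 gap 0.055803254909485865 t 21.0333
```

Converted, -0.04 cm is -0.0008, 0.03 cm is 0.0006.

Emit:
play_rows:
  targets:
    - [0.0006,-0.0008,-0.0002,0,0,0,0.3]
    - [0.0006,-0.0008,-0.0002,0,0,0,0.3]

```text
time: 21.2
eef_pos: [0.4675, -0.3627, 0.0709]
tool_rot: [[0.757, 0.653, 0.0], [0.653, -0.757, -0.0], [-0.0, 0.0, -1.0]]
force: [-1.5, 1.2, -1.2]
finger_gap: 0.056
gripper_force: 0.8
```

Converted, -0.04 cm is -0.0008, 0.03 cm is 0.0006.

Emit:
play_rows:
  targets:
    - [0.0006,-0.0008,-0.0002,0,0,0,0.3]
    - [0.0006,-0.0008,-0.0002,0,0,0,0.3]

```text
time: 21.37
eef_pos: [0.4679, -0.3631, 0.0709]
tool_rot: [[0.757, 0.653, 0.0], [0.653, -0.757, -0.0], [0.0, 0.0, -1.0]]
force: [-0.6, 0.9, -0.7]
finger_gap: 0.0553
gripper_force: 0.5
```

```bash
python3 s.py
```

```text
stage xy 0.26752877184258983 0.11524441950148728 z 70.86164038209225 F -1.1003792729462396 0.11814456333434124 -0.7287684001722711 M [0.12 0.1  0.  ]
yaw -0.8590399594089626 pitch 0.00018627671472460128 roll 5.6428740424943155e-05 gap 0.05531895500276073 t 21.3667
```

Converted, -0.03 cm is -0.0006.

Emit:
play_rows:
  targets:
    - [0.0006,-0.0006,0,0,0,0,0.3]
    - [0.0006,-0.0006,0,0,0,0,0.3]

```text
time: 21.53
eef_pos: [0.468, -0.3633, 0.0708]
tool_rot: [[0.757, 0.653, -0.0], [0.653, -0.757, 0.0], [0.0, -0.0, -1.0]]
force: [-0.5, 1.1, -0.6]
finger_gap: 0.0556
gripper_force: 0.7
```

Converted, -0.03 cm is -0.0006.

Emit:
play_rows:
  targets:
    - [0.0006,-0.0006,0,0,0,0,0.3]
    - [0.0006,-0.0006,0,0,0,0,0.3]

```text
time: 21.7
eef_pos: [0.4682, -0.3635, 0.0707]
tool_rot: [[0.757, 0.653, -0.0], [0.653, -0.757, 0.0], [-0.0, -0.0, -1.0]]
force: [-1.5, 1.5, -0.8]
finger_gap: 0.0555
gripper_force: 0.9
```

```bash
python3 s.py
```

```text
stage xy 0.7834376665485521 0.09633479420766522 z 70.72518938429559 F -2.1260455534430758 -0.10400277124593837 -0.7698611257180421 M [0.26 0.4  0.03]
yaw -0.859086024469788 pitch -0.0004998076163938535 roll -5.5357195985521695e-05 gap 0.05546007969373202 t 21.7
```

Emit:
play_rows:
  targets:
    - [0.0004,-0.0004,0,0,0,0,0.3]
    - [0.0004,-0.0004,0,0,0,0,0.3]

```text
time: 21.87
eef_pos: [0.4684, -0.3636, 0.0706]
tool_rot: [[0.757, 0.653, -0.0], [0.653, -0.757, 0.001], [-0.0, -0.001, -1.0]]
force: [-1.6, 1.0, 1.0]
finger_gap: 0.0554
gripper_force: 1.2
```

Converted, -0.02 cm is -0.0004.

Emit:
play_rows:
  targets:
    - [0.0004,-0.0004,0,0,0,0,0.3]
    - [0.0004,-0.0004,0,0,0,0,0.3]

```text
time: 22.03
eef_pos: [0.4685, -0.3638, 0.0706]
tool_rot: [[0.757, 0.653, -0.001], [0.653, -0.757, 0.001], [-0.0, -0.001, -1.0]]
force: [-2.2, 1.5, -0.5]
finger_gap: 0.0551
gripper_force: 1.3
```

Converted, -0.02 cm is -0.0004.

Emit:
play_rows:
  targets:
    - [0.0004,-0.0004,0,0,0,0,0.3]
    - [0.0004,-0.0004,0,0,0,0,0.3]

```text
time: 22.2
eef_pos: [0.4688, -0.364, 0.0706]
tool_rot: [[0.757, 0.653, -0.001], [0.653, -0.757, 0.001], [-0.0, -0.001, -1.0]]
force: [-2.5, 1.7, -0.8]
finger_gap: 0.0556
gripper_force: 1.4
```

```bash
python3 s.py
```

```text
stage xy 1.4934834414637352 0.2493225084100014 z 70.59782913189555 F -2.9307001943211035 -0.7797461645070767 -0.8397030982952725 M [0.34 0.5  0.05]
yaw -0.8589452530723639 pitch -0.0007475536102879893 roll -5.0448684259859984e-05 gap 0.05559361312564331 t 22.2
```

Converted, -0.02 cm is -0.0004.

Emit:
play_rows:
  targets:
    - [0.0004,-0.0004,0,0,0,0,0.3]
    - [0.0004,-0.0004,0,0,0,0,0.3]

```text
time: 22.37
eef_pos: [0.469, -0.3642, 0.0705]
tool_rot: [[0.757, 0.653, -0.001], [0.653, -0.757, 0.001], [-0.0, -0.001, -1.0]]
force: [-1.9, 1.4, -2.2]
finger_gap: 0.0556
gripper_force: 1.5
```

Converted, -0.02 cm is -0.0004.

Emit:
play_rows:
  targets:
    - [0.0004,-0.0004,0,0,0,0,0.3]
    - [0.0004,-0.0004,0,0,0,0,0.3]

```text
time: 22.53
eef_pos: [0.4692, -0.3644, 0.0706]
tool_rot: [[0.757, 0.653, -0.0], [0.653, -0.757, 0.0], [0.0, -0.001, -1.0]]
force: [-0.8, 2.4, -2.8]
finger_gap: 0.0555
gripper_force: 1.2
```

Converted, -0.02 cm is -0.0004.

Emit:
play_rows:
  targets:
    - [0.0004,-0.0004,0,0,0,0,0.3]
    - [0.0004,-0.0004,0,0,0,0,0.3]

```text
time: 22.7
eef_pos: [0.4698, -0.365, 0.0709]
tool_rot: [[0.757, 0.653, 0.0], [0.653, -0.757, -0.0], [0.0, 0.001, -1.0]]
force: [-0.6, 0.4, -0.2]
finger_gap: 0.0554
gripper_force: 0.0
```

```bash
python3 s.py
python3 - <<'E'
from h import *
st=env.sense();s=cams.snapshot('wrist');c=cam(s,st);im=s['pixels'][:,:,::-1].copy()
np.savez('w7.npz',f=c[0],cx=c[1],cy=c[2],e=c[3],R=c[4],im=im)
E
```

```text
stage xy 2.954221783351827 0.40080527423165774 z 70.93408560465097 F -0.6823584560697287 -0.22676736171945833 -0.16826895255809704 M [ 0.04 -0.04  0.  ]
yaw -0.8589495372900238 pitch 0.000605842419705039 roll 0.00011315693860788578 gap 0.05539181613699318 t 22.7
```

Converted, -0.07 cm is -0.0014, 0.06 cm is 0.0012.

Emit:
play_rows:
  targets:
    - [0.0006,-0.0006,0,0,0,0,0.3]
    - [0.0012,-0.0014,0,0,0,0,0.3]
    - [0.0012,-0.0014,0,0,0,0,0.3]

```text
time: 23.0
eef_pos: [0.4702, -0.3655, 0.0708]
tool_rot: [[0.757, 0.653, -0.0], [0.653, -0.757, 0.0], [0.0, -0.0, -1.0]]
force: [-0.0, -0.1, -0.4]
finger_gap: 0.0556
gripper_force: 0.0
```

Converted, -0.03 cm is -0.0006.

Emit:
play_rows:
  targets:
    - [0.0006,-0.0006,0,0,0,0,0.3]
    - [0.0006,-0.0006,0,0,0,0,0.3]

```text
time: 23.17
eef_pos: [0.4703, -0.3656, 0.0707]
tool_rot: [[0.757, 0.653, -0.0], [0.653, -0.757, 0.001], [0.0, -0.001, -1.0]]
force: [-1.0, 1.3, 0.5]
finger_gap: 0.0555
gripper_force: 0.3
```

Emit:
play_rows:
  targets:
    - [0.0006,-0.0006,0,0,0,0,0.3]
    - [0.0006,-0.0006,0,0,0,0,0.3]

```text
time: 23.33
eef_pos: [0.4704, -0.3657, 0.0706]
tool_rot: [[0.757, 0.653, -0.001], [0.653, -0.757, 0.001], [0.0, -0.001, -1.0]]
force: [-3.1, 2.7, 2.6]
finger_gap: 0.0558
gripper_force: 2.2
```

```bash
python3 s.py
```

```text
stage xy 3.885383921193416 0.35730362015783795 z 70.61120948930599 F -4.093675901608975 -0.6125417995511345 2.5699978932217338 M [ 0.68  0.73 -0.02]
yaw -0.8590138597490296 pitch -0.0013536241349981603 roll 8.280534936597923e-06 gap 0.05577718126667704 t 23.3333
```

Converted, -0.03 cm is -0.0006.

Emit:
play_rows:
  targets:
    - [0.0006,-0.0006,0,0,0,0,0.3]
    - [0.0006,-0.0006,0,0,0,0,0.3]

```text
time: 23.5
eef_pos: [0.4704, -0.3658, 0.0706]
tool_rot: [[0.757, 0.653, -0.001], [0.653, -0.757, 0.002], [0.0, -0.002, -1.0]]
force: [-4.7, 4.5, 5.9]
finger_gap: 0.0556
gripper_force: 3.6
```

Converted, -0.03 cm is -0.0006.

Emit:
play_rows:
  targets:
    - [0.0006,-0.0006,0,0,0,0,0.3]
    - [0.0006,-0.0006,0,0,0,0,0.3]

```text
time: 23.67
eef_pos: [0.4705, -0.3659, 0.0705]
tool_rot: [[0.757, 0.653, -0.002], [0.653, -0.757, 0.002], [0.0, -0.003, -1.0]]
force: [-6.8, 7.0, 7.4]
finger_gap: 0.0555
gripper_force: 4.9
```

```bash
python3 s.py
```

```text
stage xy 4.06926290874289 0.3273790974853398 z 70.53546830837016 F -9.722159014012709 -0.6176693838707301 7.412827095044178 M [ 1.53  1.58 -0.05]
yaw -0.8590924823340739 pitch -0.0028102845138782734 roll 0.00010052818061839907 gap 0.05553000147427288 t 23.6667
```

Converted, 0.59 cm is 0.0118, -0.5 cm is -0.01.

Emit:
play_rows:
  targets:
    - [-0.003,0.0034,0,0,0,0,0.3]
    - [-0.007,0.008,0,0,0,0,0.3]
    - [-0.01,0.0118,0,0,0,0,0.3]
    - [-0.01,0.0118,0,0,0,0,0.4]
    - [-0.01,0.0118,0,0,0,0,0.5]
    - [-0.01,0.0118,0,0,0,0,0.5]

```text
time: 24.17
eef_pos: [0.4664, -0.3607, 0.0707]
tool_rot: [[0.757, 0.653, -0.0], [0.653, -0.757, 0.0], [0.0, -0.0, -1.0]]
force: [0.7, 0.2, -0.9]
finger_gap: 0.0641
gripper_force: 0.0
```

```bash
python3 s.py
```

```text
stage xy -2.587203925208054 0.5760701108243721 z 70.72032545735959 F 0.2934962554824745 0.6562437659335938 -0.9186578448693551 M [0.04 0.03 0.04]
yaw -0.8589216717142825 pitch -0.0002915814268599808 roll 5.8635691612030046e-05 gap 0.06408870712944705 t 24.1667
```

Converted, 10 cm is 0.2, 9 cm is 0.18.

Emit:
play_rows:
  targets:
    - [0,0,0.02,0,0,0,0.5]
    - [0,0,0.06,0,0,0,0.5]
    - [0,0,0.12,0,0,0,0.5]
    - [0,0,0.18,0,0,0,0.5]
    - [0,0,0.2,0,0,0,0.5]
    - [0,0,0.2,0,0,0,0.5]
    - [0,0,0.2,0,0,0,0.5]

```text
time: 24.75
eef_pos: [0.4665, -0.3606, 0.1712]
tool_rot: [[0.757, 0.653, 0.001], [0.653, -0.757, 0.0], [0.001, 0.0, -1.0]]
force: [0.1, 0.7, 0.2]
finger_gap: 0.0636
gripper_force: 0.0
```

Run:
```python
exec(open('s.py').read())
s=cams.snapshot('wrist');c=cam(s,st);im=s['pixels'][:,:,::-1].copy()
np.savez('w8.npz',f=c[0],cx=c[1],cy=c[2],e=c[3],R=c[4],im=im)
for t,z in [('mirror_plate',.0314),('plate_ramp',.0342),('mirror_grip',.0674)]:
    for m in cams.mark_of(t,'wrist')[:1]:
        p=onz(c,m['at'],z)[:2]-o;print(t,m['p'],np.round([p@x*1e3,p@y*1e3],1))
cv2.imwrite('pics/w8.png',cv2.resize(im[100:300,170:470],(792,528),interpolation=cv2.INTER_CUBIC))
```

```text
stage xy -2.5885371707947913 0.7438698757164947 z 171.17522372798948 F -0.48308572713843395 0.5725643021817098 0.19367871945446646 M [ 0.05 -0.    0.01]
yaw -0.858753699233887 pitch 0.00037862502213664966 roll 0.0007335026192009884 gap 0.06358369731133966 t 24.75
mirror_plate 0.83 [-6.4 -1.7]
plate_ramp 0.63 [65.5  1.8]
mirror_grip 0.91 [-5.3 -3.7]
```

View pics/w8.png

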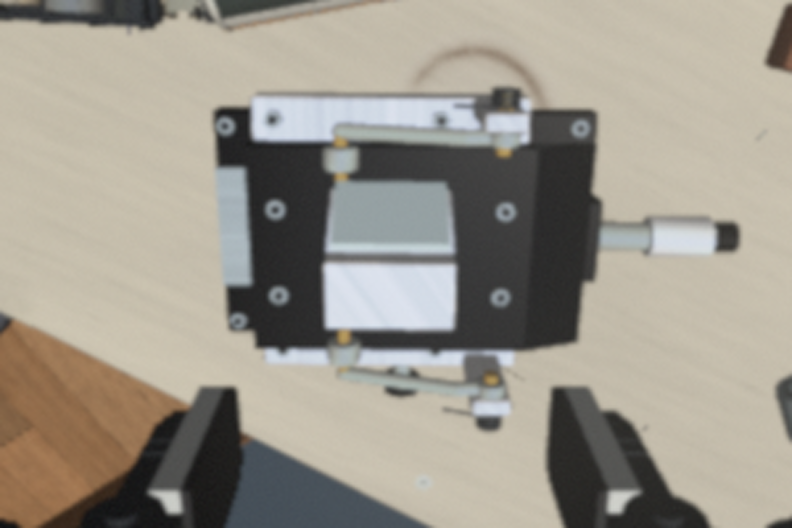

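Run:
```python
from h import *
from scipy.optimize import least_squares
d=np.load('w8.npz');c=(d['f'],d['cx'],d['cy'],d['e'],d['R'])
def go(pl,uv,x0,free):
    pl=np.array(pl)/1e3;uv=np.array(uv)/2.64+[170,100];x0=np.array(x0,float)
    def g(v):
        q=x0.copy();q[:free]=v;C,S=np.cos(q[2]),np.sin(q[2]);P=np.c_[q[0]+C*pl[:,0]-S*pl[:,1],q[1]+S*pl[:,0]+C*pl[:,1],q[3]+pl[:,2]]
        return (np.array([proj(c,p) for p in P])-uv).ravel()
    r=least_squares(g,x0[:free],loss='soft_l1',x_scale=[.01,.01,.1,.01][:free]);return r.x,np.round(g(r.x).reshape(-1,2),1).tolist()
P=[(-20,11,53),(20,11,53),(20,-11,53),(-20,-11,53),(-50,38,11),(-50,-38,11),(72,38,2.8),(72,-38,2.8),(50,-38,11)]
U=[(324,262),(457,262),(455,329),(325,329),(250,142),(257,347),(595,143),(577,341),(524,349)]
p,r=go(P,U,[.465,-.36,-.86,.0314],3);print('plate',p,r)
print('free z',go(P,U,[.465,-.36,-.86,.0314],4)[0])
k,r=go([(-50,53,26),(-50,-53,26),(50,-53,26)],[(252,95),(265,362),(513,362)],[.465,-.36,-.86,0],3);print('carriage',k,r)
b,r=go([(-73,46,9),(73,46,9),(-73,-46,9)],[(214,109),(596,111),(231,328)],[.465,-.36,-.86,0],3);print('base',b,r)
C,S=np.cos(-.86),np.sin(-.86)
for q in(k,b):e=p[:2]-q[:2];print((C*e[0]+S*e[1])*1e3,(-S*e[0]+C*e[1])*1e3)
```

```text
plate [ 0.46494395 -0.35872582 -0.87067224] [[-0.2, -0.5], [0.4, 0.0], [0.1, 0.3], [-0.0, -0.2], [-2.2, 0.5], [-0.8, 0.0], [1.1, 0.0], [0.4, -0.1], [0.1, 0.3]]
free z [ 0.46434942 -0.35935144 -0.86975429  0.02913956]
carriage [ 0.46524105 -0.35865181 -0.86776759] [[-0.6, -1.1], [-0.1, 0.3], [1.0, 1.0]]
base [ 0.46820935 -0.36348174 -0.86442368] [[-0.3, -0.3], [1.5, -0.3], [-0.7, 1.2]]
-0.13775522742418236 -0.2734449422292862
-5.734707876773832 0.628282679106057
```

```bash
python3 -c "
from bench import env
print(env.job_done())"
```

```text
the job is handed in; nothing more can be done
None
```

The mirror plate is back on its stage and the job is handed in, though the hand-in returned no verdict. The plate snapped home, resisted firmly at about 10 N, and in the last picture sat within 0.3 mm of its seat on the carriage, with the gripper clear and no contact with the wagons or the cleaning block.

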